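# Lock the rib jig's hidden bar with its tooling pin

### The job

Take the slim square-handled tooling pin from the wooden rack and lock the jig with it: put the pin's tip through the slot in the aluminium lid, feel along the bar underneath for its hidden hole, and let the pin drop fully home, upright with its collar flat on the lid, then let go. The bar dents, so never press or shove the pin against the jig with more than 30 N, and leave the other pin and the things on the bench where they are.

Things in the scene. Friction and masses are not known exactly. Their poses are not given: they have to be found in the camera images.
- pin: the slim tooling pin, plain steel, 100 to 170 g, 90 mm tall, upright in one of the rack's two holes. Origin at its tip's end, z up the shaft. From the tip: round shaft 10 mm thick, 45 mm long (end tapered to 7 mm over the last 2 mm); round collar 28 mm across, 5 mm thick; square handle 20 x 20 mm, 40 mm tall (50 to 90 mm above the tip), flat sides facing the pin's x and y
- pin_handle (a point): centre of the pin's square handle, on its axis, 70 mm above the tip and 20 mm below the handle's top; axes as the pin's
- rack: fixed wooden block 56 x 160 x 55 mm tall, long along its y. Two holes 19 mm in diameter and 50 mm deep, 48 mm either side of the middle along y; each holds a pin whose collar rests on the top. Origin at the centre of the underside
- jig: fixed closed box 80 x 190 x 60 mm tall, dark steel sides, aluminium lid, long along its y; origin at the centre of its underside. Inside, hidden by the lid, a hard rigid black bar is clamped, with one round hole. The hole lies on the slot's centre line, but where along it is unknown and differs each time: up to 24 mm either way from the slot's middle
- slot (a point): middle of the slot at the lid's top face, axes as the jig's. The slot runs along y, 71 x 13 mm, through the 8 mm lid. The bar's flat top lies 18 mm below the lid's top, under the whole slot; its hole is 12 mm wide (1 mm chamfer) and 30 mm deep. The handle's centre is 52 mm above this point when the pin's tip rests on the bar, 25 mm when the pin is home with its collar on the lid
- spare_knob (a point): knob of the other pin, which stays in the rack's other hole: thicker (16 mm shaft, 28 mm collar) with a round mushroom knob 28 mm across instead of a square handle, 84 mm tall; point 70 mm above its tip
- tub_mid (a point): centre, half-way up, of a loose clear plastic tub 84 mm across and 55 mm tall
- jar_mid (a point): centre, half-way up, of a loose jar 56 mm across and 75 mm tall
- deburrer_grip (a point): handle of a loose screwdriver-like deburring tool lying on the bench beyond the jig
- rivet_set_mid (a point): centre, half-way up, of a loose dark steel rivet set standing on the bench, 26 mm across and 50 mm tall
There are look-alikes about, which are no part of the job. There is more than one size of the rack; the one meant has the size given above.

How it is judged (in metres and radians):
On the way, in this order (a step that is already met when the one before it is completed fails the run):
1. the pin is lifted clear out of the rack (z of pin_handle in the frame of rack above 0.13 m), for 0.1 s.
2. the pin's tip is in the slot, below the lid's top (x of pin_handle in the frame of slot between -0.008 and 0.008 m and y of pin_handle in the frame of slot between -0.037 and 0.037 m and z of pin_handle in the frame of slot below 0.064 m), for 0.1 s.
At the end, for the whole second after the job is handed in: The pin stands in the bar's hole through the slot: handle centre no more than 27.5 mm above the lid's top (25 mm with the collar flat on it), within 8 mm of the slot's centre line and 37 mm of its middle, less than 0.09 rad from upright, at rest and released (x of pin_handle in the frame of slot between -0.008 and 0.008 m and y of pin_handle in the frame of slot between -0.037 and 0.037 m and z of pin_handle in the frame of slot between 0.021 and 0.0275 m and angle between pin's own z axis and vertical below 0.09 rad and linear speed of pin below 0.01 m/s and contact force between the fingers and pin below 0.1 N); the robot touches nothing.
It fails at once if the pin is pressed or shoved against the jig (lid, walls or bar) with more than 30 N (contact force between pin and jig above 30 N).
It fails at once if the other pin, tub, jar, hand tool or rivet set is moved more than 25 mm (distance of any of spare_knob, tub_mid, jar_mid, deburrer_grip, rivet_set_mid from where it was at the start of the episode above 0.025 m).
It also fails if it takes over 72 s, if anything falls off the work surface, if the arm or the gripper's body presses on something with over 40 N, if the wrist force passes 120 N, or if a joint passes its speed limit or range.

### The arm

A 6-joint arm with a two-finger parallel gripper is mounted at the origin on the work surface. World frame = base frame: x ahead of the robot, y to its left, z up, the work surface at z = 0. Lengths are in mm, angles in degrees, forces in N, time in s.
With the tool pointing down it reaches from about 300 to 850 mm from the base axis. Payload 4.2 kg.
Tool frame: the origin (TCP) lies at the very end of the fingers, on their centre line; the grasp point (between the pads) lies 19 mm behind it (env.grip_point_offset is the distance from the TCP to the grasp point, in mm); z points along the fingers, y is the line along which they close (so a half turn about z gives the same grasp; the last joint's range is limited). The gripper opens to 91 mm and grips with 3 to 60 N. Pads are 32 mm wide; open, the fingers measure 118 mm over their backs; the gripper's body (76 mm by 178 mm) begins 60 mm behind the grasp point.
Start: joints at [-73.109, 18.312, 89.639, -0, 72.044, -1.146], TCP at [178.038, -546.759, 213.976] pointing down, gripper open.
Joint ranges: [-177.97, 177.97], [-48.28, 115.42], [12.27, 149.76], [-77.06, 257.06], [2.81, 150.46], [-146.56, 146.56]. Speed limits (degrees/s): [147.25, 147.25, 180, 180, 180, 180].

### API

Orientations are given as [roll, pitch, yaw] about the fixed x, y, z axes, in that order (R = Rz(yaw) Ry(pitch) Rx(roll)).
In Python, from workcell import env gives the robot as it stands. The module is installed in compiled form; this text tells all that it offers.
- The arm moves only by the tool arm_command, never from a script. Its argument "rows" is a list of rows, each an object with "delta_pos": the shift along the tool's x, y, z in mm, a list of three; "roll": the turn about the tool's z in units of 5 degrees (1.0 is 5 degrees); "jaw": the opening in per cent of the stroke, from 0 (shut) to 100 (fully open). A call has 1 to 20 rows; each row is the pose to reach, as a shift and turn from the pose commanded when the call began, along the tool's axes at that moment; what a row does not reach only later rows make up. A row lasts 1/12 s, in which the tool goes at most 41.7 mm and 7.16 degrees, less where a joint would pass 70% of its speed; a pose out of reach is approached as far as the arm can. A call with a gripper value outside its range is refused whole. The fingers move at their own pace and stop on an object; "squeeze" is the grip in N (left out, the last holds). Time passes only in rows, so rows that repeat a pose let the fingers close. It gives the time, the measured TCP pose, the force, the opening and the grip force at its end, in the units of the state.
- env.state(): the state, without advancing time (a new reading comes with each control period).
- env.grab_frame(name): name is "scene" or "top" or "wrist"; returns a dict with "img" (420x560x3 uint8, blue, green, red), "z_map" (420x560 float32, mm along the optical axis (not along the pixel's ray), 0 where there is no reading), "fov_y" (degrees; the focal length in pixels is half the picture's height over the tangent of half this angle, whatever the lens; pixels are square), "cx", "cy" (the principal point, pixels), "R" (3x3) and "t" (3): a world point X has camera coordinates R X + t; the wrist camera has in their place "T_tool_cam" (4x4, takes a point from camera to tool coordinates, whose origin is the TCP and whose axes are the flange's). Camera axes: x right, y down, z forward; pixel columns grow to the right and rows downward; lengths in mm; the calibration is good to about 2 mm. A picture is of the moment at which its call begins: read the wrist's pose just before it.
- env.job_done(): hands the job in; it is judged then, once.
The state is a dict: "time_s": time; "qpos": joint angles; "qvel": joint speeds; "effort": joint torques, N m; "ee_pos": TCP position; "ee_rot": TCP orientation; "force": force on the tool from outside, world axes, zero at the start; "torque": the same for the moment, N m; "gripper_width": finger opening in mm; "gripper_force": force on a finger pad.
Only numpy, scipy, OpenCV 4.12 (cv2) and the standard library are available. Lean on these libraries where they do the work, as an engineer would, in place of code of your own. Each camera call takes 0.05 s, during which the arm holds its last target. There are 200 camera calls.

## Working session

There is one attempt and no reset: what is moved stays moved. The work goes in short steps, Python scripts to look and compute and a tool call to move; the robot and the scene stay as the last step left them, time stands still between calls to the robot, and variables do not carry over. Pictures are saved under pics/ and viewed, at most 10 in all, crops included, and the job is handed in when it is done.

Besides the shell and the picture viewer there is one more tool, called after ">>>" as name(argument=value, ...), one argument or row to a line, values as JSON. arm_command: Moves the arm, as the interface text tells. Its arguments: {"type":"object","properties":{"rows":{"type":"array"},"squeeze":{"type":"number"}},"required":["rows"]}

```bash
mkdir -p pics
cat > h.py <<'E'
import numpy as np, cv2
from workcell import env
def grab(n):
    s=env.state(); f=env.grab_frame(n); f['s']=s; return f
def world(f,u,v,z=None,d=None):
    """pixel -> world; at depth map, or on plane world z"""
    F=f['img'].shape[0]/2/np.tan(np.radians(f['fov_y'])/2)
    r=np.array([(u-f['cx'])/F,(v-f['cy'])/F,1.])
    if 'R' in f and f.get('R') is not None:
        R=np.array(f['R']).T; c=-R@np.array(f['t'])
    else:
        from scipy.spatial.transform import Rotation as Ro
        T=np.array(f['T_tool_cam']); A=Ro.from_euler('xyz',f['s']['ee_rot'],degrees=True).as_matrix()
        R=A@T[:3,:3]; c=A@T[:3,3]+np.array(f['s']['ee_pos'])
    w=R@r
    if z is not None: k=(z-c[2])/w[2]
    else: k=f['z_map'][int(round(v)),int(round(u))] if d is None else d
    return c+k*w
E
python3 - <<'E'
from h import *
a=grab('scene');b=grab('top')
cv2.imwrite('pics/scene.png',a['img']);cv2.imwrite('pics/top.png',b['img'])
import pickle;pickle.dump((a,b),open('f.pkl','wb'))
print(env.state())
E
```

```text
{'time_s': 0.1, 'qpos': array([-7.31101275e+01,  1.83471405e+01,  8.96969736e+01, -6.59823508e-04,
        7.20458032e+01, -1.14682559e+00]), 'qvel': array([-0.01504016, -0.06922559, -0.21983941, -0.00552632,  0.10866251,
       -0.04123765]), 'effort': array([-1.20034103e-03, -4.13333273e+01, -2.32511044e+01,  7.28259422e-02,
        4.22467373e-02, -5.65267931e-05]), 'ee_pos': array([ 177.89474707, -546.32310703,  213.22931637]), 'ee_rot': array([-1.79910088e+02, -1.17240582e-03,  1.80369010e+01]), 'force': array([-0.28758861, -0.70504509, -0.10356076]), 'torque': array([ 0.0501904 , -0.01308333,  0.00918018]), 'gripper_force': 0.0, 'gripper_width': 91.07546921335816}
```

View pics/scene.png

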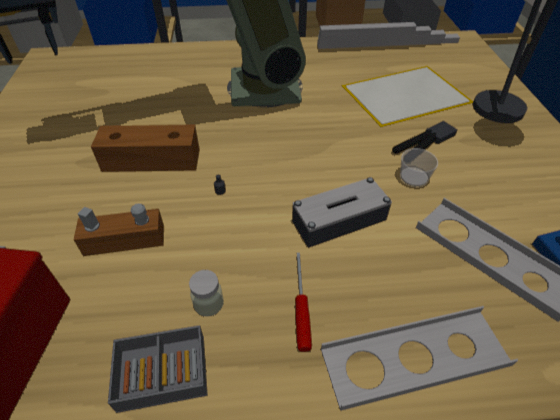

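View pics/top.png

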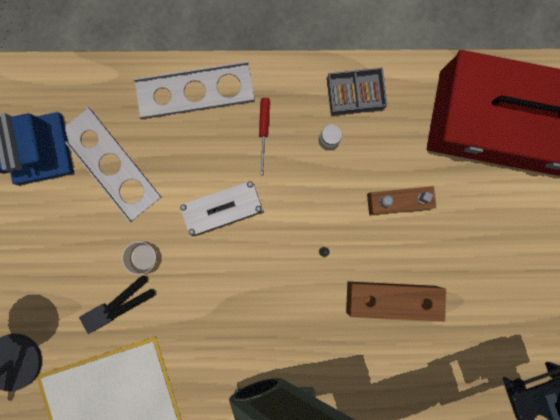

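Scene: the robot is at the top. The rack with two pins is at scene (120,230) / top (402,200), and the empty bigger rack is at top (397,301). The jig is at top (221,209) with its slot at (221,208). Pin candidates in the top view are (387,201) and (425,198); next is a close crop of both, with sizes.

Run:
```python
from h import *
import pickle
a,b=pickle.load(open('f.pkl','rb'))
A=cv2.resize(a['img'][190:260,65:175],None,fx=5,fy=5,interpolation=cv2.INTER_CUBIC)
B=cv2.resize(b['img'][180:222,360:445],None,fx=6.47,fy=6.47,interpolation=cv2.INTER_CUBIC)
C=np.zeros((600,550,3),np.uint8);C[:272*1]=0
B=cv2.resize(B,(550,240));A=A[:350];C[:A.shape[0],:A.shape[1]]=A;C[355:595]=B
cv2.imwrite('pics/crop.png',C)
for n,(u,v) in dict(p1=(387,201),p2=(425,198),rack=(406,201),slot=(221,208),jigL=(195,216),jigR=(248,200),tub=(143,258),jar=(331,136),riv=(324,252)).items():print(n,world(b,u,v).round(1))
for n,(u,v) in dict(c1=(369,194),c2=(434,187),c3=(436,207),c4=(370,214)).items():print(n,world(b,u,v,55).round(1))
for n,(u,v) in dict(p1=(139,211),p2=(88,214),).items():print('scene',n,world(a,u,v).round(1))
```

```text
p1 [ 570.  -278.3   89.2]
p2 [ 575.4 -367.1  103.5]
rack [ 571.6 -333.2   58. ]
slot [559.8 129.3  44.3]
jigL [540.  192.6  56.2]
jigR [578.   60.8  61.4]
tub [435.8 333.3   5.9]
jar [ 733.6 -146.3   73.9]
riv [ 446.9 -126.9   50.4]
c1 [ 590.3 -241.4   55. ]
c2 [ 606.3 -405.3   55. ]
c3 [ 556.  -409.1   55. ]
c4 [ 540.3 -242.9   55. ]
scene p1 [ 578.4 -276.5   91.1]
scene p2 [ 584.8 -369.    98.5]
```

View pics/crop.png

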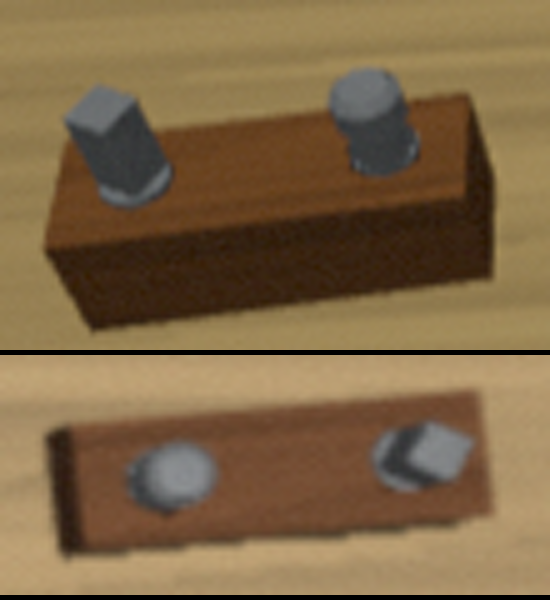

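Of the two pins, the square-topped one at top (425,198) is the target (z≈100 as expected, about 580,-370). The round mushroom knob at (387,201) is the spare. Moving above the pin for a close look.

>>> arm_command(
  rows=[
    {"delta_pos": [40,-4,-4],"roll": 0,"jaw": 100},
    {"delta_pos": [80,-8,-8],"roll": 0,"jaw": 100},
    {"delta_pos": [120,-12,-12],"roll": 0,"jaw": 100},
    {"delta_pos": [160,-16,-16],"roll": 0,"jaw": 100},
    {"delta_pos": [200,-20,-20],"roll": 0,"jaw": 100},
    {"delta_pos": [240,-24,-24],"roll": 0,"jaw": 100},
    {"delta_pos": [280,-28,-28],"roll": 0,"jaw": 100},
    {"delta_pos": [320,-32,-32],"roll": 0,"jaw": 100},
    {"delta_pos": [360,-36,-36],"roll": 0,"jaw": 100},
    {"delta_pos": [400,-40,-40],"roll": 0,"jaw": 100},
    {"delta_pos": [435,-44,-40],"roll": 0,"jaw": 100},
    {"delta_pos": [435,-44,-40],"roll": 0,"jaw": 100},
    {"delta_pos": [435,-44,-40],"roll": 0,"jaw": 100},
  ],
)

```text
time_s: 1.18
ee_pos: [579.3, -368.9, 252.5]
ee_rot: [-179.9, 0.1, 18.2]
force: [-0.9, 0.9, -0.6]
gripper_width: 91.4
gripper_force: 0.0
```

Run:
```python
from h import *
import pickle
w=grab('wrist');pickle.dump(w,open('w1.pkl','wb'));cv2.imwrite('pics/w1.png',w['img'])
print(w['s']['ee_pos'],w['s']['ee_rot'],w['s']['force'],np.round(w['T_tool_cam'],3),w['fov_y'],env.grip_point_offset)
```

```text
[ 579.25068015 -368.86375428  252.51868855] [-1.79918010e+02  8.87044660e-02  1.82152849e+01] [-0.86586517  0.86158486 -0.55605302] [[ 0.00000e+00 -9.65000e-01 -2.63000e-01  7.36850e+01]
 [ 1.00000e+00  0.00000e+00  1.00000e-03  5.16000e-01]
 [-1.00000e-03 -2.63000e-01  9.65000e-01 -1.70246e+02]
 [ 0.00000e+00  0.00000e+00  0.00000e+00  1.00000e+00]] 65.70493525271648 18.8
```

View pics/w1.png

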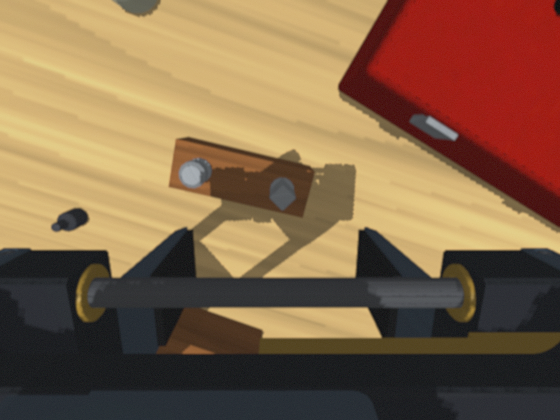

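Wrist view: the square pin is at (282,189) and the spare at (193,173). I'll fit the handle's top face from the depth.

```bash
cat >> h.py <<'E'
def cloud(f):
    H,W=f['z_map'].shape
    F=H/2/np.tan(np.radians(f['fov_y'])/2)
    v,u=np.mgrid[:H,:W]; r=np.stack([(u-f['cx'])/F,(v-f['cy'])/F,np.ones((H,W))],-1)
    if f.get('R') is not None: R=np.array(f['R']).T; c=-R@np.array(f['t'])
    else:
        from scipy.spatial.transform import Rotation as Ro
        T=np.array(f['T_tool_cam']); A=Ro.from_euler('xyz',f['s']['ee_rot'],degrees=True).as_matrix()
        R=A@T[:3,:3]; c=A@T[:3,3]+np.array(f['s']['ee_pos'])
    return c+(r*f['z_map'][...,None])@R.T
E
python3 - <<'E'
from h import *
import pickle
w=pickle.load(open('w1.pkl','rb'));P=cloud(w)
def sel(c,z0,z1,r):
    m=(w['z_map']>0)&(P[...,2]>z0)&(P[...,2]<z1)&(np.hypot(P[...,0]-c[0],P[...,1]-c[1])<r);return P[m]
q=sel((577,-370),60,115,45);print('zmax',np.percentile(q[:,2],[50,90,98]))
for lo in(92,95,97):
    q=sel((577,-370),lo,110,45);print(len(q),q.mean(0).round(1),cv2.minAreaRect(q[:,:2].astype(np.float32)))
q=sel((575,-322),48,60,120);print('rack',cv2.minAreaRect(q[:,:2].astype(np.float32)),np.median(q[:,2]))
q=sel((571,-275),78,100,40);print('spare',q.mean(0))
cv2.imwrite('pics/c2.png',cv2.resize(w['img'][130:225,160:325],None,fx=4.8,fy=4.8,interpolation=cv2.INTER_CUBIC))
E
```

```text
zmax [ 99.03349291 100.32301644 100.75927379]
394 [ 580.4 -376.5   99.2] ((579.7749633789062, -376.81390380859375), (20.017969131469727, 19.83920669555664), 62.210243225097656)
384 [ 580.2 -376.6   99.4] ((579.81982421875, -376.8309631347656), (20.145538330078125, 19.67116928100586), 63.01484680175781)
370 [ 579.9 -376.7   99.5] ((579.763427734375, -376.9417419433594), (19.89693832397461, 19.67116928100586), 63.01484680175781)
rack ((575.242431640625, -328.89617919921875), (56.620140075683594, 160.26243591308594), 4.886829853057861) 54.611071765282446
spare [ 572.94487984 -282.51166102   91.58284904]
```

View pics/c2.png

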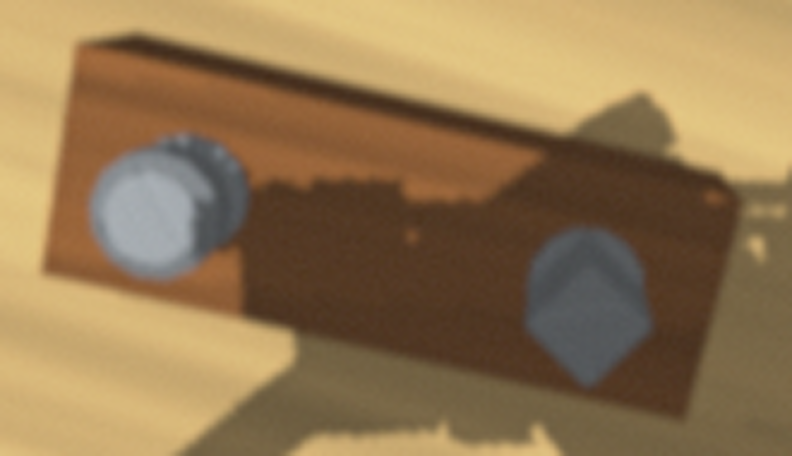

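The measurements agree: the rack is 56.6×160 mm with its top at 55, and the pin top is at z≈100, (579.7,-376.9), handle yaw ≈62.6°. I'll turn +44.4° and go down.

>>> arm_command(
  rows=[
    {"delta_pos": [-2,7.7,15],"roll": -1.3,"jaw": 70},
    {"delta_pos": [-2,7.7,40],"roll": -2.6,"jaw": 70},
    {"delta_pos": [-2,7.7,65],"roll": -3.9,"jaw": 70},
    {"delta_pos": [-2,7.7,85],"roll": -5.2,"jaw": 70},
    {"delta_pos": [-2,7.7,100],"roll": -6.5,"jaw": 70},
    {"delta_pos": [-2,7.7,110],"roll": -7.8,"jaw": 70},
    {"delta_pos": [-2,7.7,120],"roll": -8.9,"jaw": 70},
    {"delta_pos": [-2,7.7,140],"roll": -8.9,"jaw": 70},
    {"delta_pos": [-2,7.7,160],"roll": -8.9,"jaw": 70},
    {"delta_pos": [-2,7.7,175],"roll": -8.9,"jaw": 70},
    {"delta_pos": [-2,7.7,185],"roll": -8.9,"jaw": 70},
    {"delta_pos": [-2,7.7,188.5],"roll": -8.9,"jaw": 70},
    {"delta_pos": [-2,7.7,188.5],"roll": -8.9,"jaw": 70},
    {"delta_pos": [-2,7.7,188.5],"roll": -8.9,"jaw": 70},
  ],
)

```text
time_s: 2.4
ee_pos: [578.5, -378.9, 66.3]
ee_rot: [179.9, 0.0, 62.5]
force: [0.5, -0.3, -0.3]
gripper_width: 63.8
gripper_force: 0.0
```

>>> arm_command(
  rows=[
    {"delta_pos": [0,0,0],"roll": 0,"jaw": 10},
    {"delta_pos": [0,0,0],"roll": 0,"jaw": 10},
    {"delta_pos": [0,0,0],"roll": 0,"jaw": 10},
    {"delta_pos": [0,0,0],"roll": 0,"jaw": 10},
    {"delta_pos": [0,0,0],"roll": 0,"jaw": 10},
    {"delta_pos": [0,0,0],"roll": 0,"jaw": 10},
    {"delta_pos": [0,0,0],"roll": 0,"jaw": 10},
    {"delta_pos": [0,0,0],"roll": 0,"jaw": 10},
    {"delta_pos": [0,0,0],"roll": 0,"jaw": 10},
    {"delta_pos": [0,0,0],"roll": 0,"jaw": 10},
    {"delta_pos": [0,0,0],"roll": 0,"jaw": 10},
    {"delta_pos": [0,0,0],"roll": 0,"jaw": 10},
  ],
  squeeze=35,
)

```text
time_s: 3.4
ee_pos: [578.6, -378.2, 65.5]
ee_rot: [180.0, 0.0, 62.5]
force: [-0.3, -0.1, 0.1]
gripper_width: 19.9
gripper_force: 35.0
```

Gripped (19.9 mm). Lift, while fitting the jig from the top camera's depth.

>>> arm_command(
  rows=[
    {"delta_pos": [0,0,-10],"roll": 0,"jaw": 10},
    {"delta_pos": [0,0,-30],"roll": 0,"jaw": 10},
    {"delta_pos": [0,0,-55],"roll": 0,"jaw": 10},
    {"delta_pos": [0,0,-80],"roll": 0,"jaw": 10},
    {"delta_pos": [0,0,-105],"roll": 0,"jaw": 10},
    {"delta_pos": [0,0,-125],"roll": 0,"jaw": 10},
    {"delta_pos": [0,0,-140],"roll": 0,"jaw": 10},
    {"delta_pos": [0,0,-140],"roll": 0,"jaw": 10},
    {"delta_pos": [0,0,-140],"roll": 0,"jaw": 10},
  ],
)

```text
time_s: 4.15
ee_pos: [578.6, -378.4, 206.4]
ee_rot: [179.9, 0.0, 62.5]
force: [0.0, 0.5, -1.4]
gripper_width: 20.0
gripper_force: 35.0
```

Run:
```python
from h import *
import pickle
a,b=pickle.load(open('f.pkl','rb'));P=cloud(b)
m=(abs(P[...,2]-60)<4)&(np.hypot(P[...,0]-560,P[...,1]-127)<115)
m=m&(cv2.erode(m.astype(np.uint8),np.ones((3,3)))>=0)
q=P[m].astype(np.float32);print(len(q),np.median(q[:,2]),cv2.minAreaRect(q[:,:2]))
s=env.state();print(s['ee_pos'],s['ee_rot'],s['qpos'].round(1),s['force'])
```

```text
Traceback (most recent call last):
cv2.error: OpenCV(4.12.0) /io/opencv/modules/imgproc/src/convhull.cpp:143: error: (-215:Assertion failed) total >= 0 && (depth == CV_32F || depth == CV_32S) in function 'convexHull'
```

>>> arm_command(
  rows=[
    {"delta_pos": [13,-10,0],"roll": 0.4,"jaw": 10},
    {"delta_pos": [39,-30,0],"roll": 1.2,"jaw": 10},
    {"delta_pos": [70,-54,0],"roll": 2,"jaw": 10},
    {"delta_pos": [102,-78,0],"roll": 2.8,"jaw": 10},
    {"delta_pos": [134,-103,0],"roll": 3.6,"jaw": 10},
    {"delta_pos": [166,-127,0],"roll": 4.4,"jaw": 10},
    {"delta_pos": [198,-152,0],"roll": 5.2,"jaw": 10},
    {"delta_pos": [230,-176,0],"roll": 6,"jaw": 10},
    {"delta_pos": [262,-201,0],"roll": 6.8,"jaw": 10},
    {"delta_pos": [294,-225,0],"roll": 7.6,"jaw": 10},
    {"delta_pos": [325,-249,0],"roll": 8.4,"jaw": 10},
    {"delta_pos": [355,-272,0],"roll": 9,"jaw": 10},
    {"delta_pos": [380,-291,0],"roll": 9.3,"jaw": 10},
    {"delta_pos": [391.6,-300.4,0],"roll": 9.3,"jaw": 10},
    {"delta_pos": [391.6,-300.4,0],"roll": 9.3,"jaw": 10},
    {"delta_pos": [391.6,-300.4,0],"roll": 9.3,"jaw": 10},
    {"delta_pos": [391.6,-300.4,0],"roll": 9.3,"jaw": 10},
  ],
)

```text
time_s: 5.57
ee_pos: [492.1, 107.0, 204.5]
ee_rot: [180.0, 0.1, 16.0]
force: [0.5, 0.4, -1.0]
gripper_width: 19.8
gripper_force: 35.0
```

Run:
```python
from h import *
import pickle
a,b=pickle.load(open('f.pkl','rb'));w=grab('wrist');pickle.dump(w,open('w2.pkl','wb'));cv2.imwrite('pics/w2.png',w['img'])
for f in(b,w):
    P=cloud(f)
    m=(abs(P[...,2]-60)<5)&(np.hypot(P[...,0]-560,P[...,1]-127)<115)
    q=np.ascontiguousarray(P[m],np.float32);print(len(q),np.median(q[:,2]),cv2.minAreaRect(np.ascontiguousarray(q[:,:2])))
s=w['s'];print(s['ee_pos'],s['ee_rot'],s['force'])
```

```text
2187 60.29415 ((558.6612548828125, 128.49136352539062), (80.25415802001953, 190.33956909179688), 18.514026641845703)
16823 59.622513 ((559.606689453125, 127.16922760009766), (80.16988372802734, 190.68724060058594), 18.576641082763672)
[492.14209738 107.01890406 204.50810176] [1.79965583e+02 1.15539377e-01 1.60284154e+01] [ 0.49904551  0.44255382 -0.97827831]
```

View pics/w2.png

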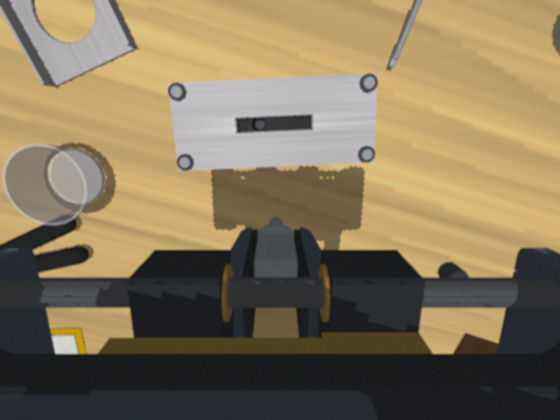

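The slot is at (236..312, 123), and a dark round hole shows through it near (260,124). The held pin's tip is at (275,222). I'll measure all of these in an enlarged crop.

Run:
```python
from h import *
import pickle
w=pickle.load(open('w2.pkl','rb'));P=cloud(w)
c=np.array([559.4,127.4]);t=np.radians(18.56);ex=np.array([np.cos(t),np.sin(t)]);ey=np.array([-np.sin(t),np.cos(t)])
def J(p):d=np.asarray(p)[...,:2]-c;return np.stack([d@ex,d@ey],-1).round(1)
g=w['img'].mean(2);roi=np.zeros(g.shape,bool);roi[105:140,225:325]=1
m=roi&(g<100);v,u=np.nonzero(m);r=cv2.minAreaRect(np.stack([u,v],1).astype(np.float32));print(r,J(world(w,*r[0],z=60)))
for e in [(236,126),(312,121)]:print('end',J(world(w,*e,z=60)))
print('hole',J(world(w,260,124,z=42)),[world(w,260,y)[2].round(1) for y in(120,124,128)],world(w,290,123)[2])
m2=roi&(P[...,2]<35)&(w['z_map']>0);print('deep',m2.sum(), J(P[m2].mean(0)) if m2.any() else '')
mm=roi&(P[...,2]<57)&(P[...,2]>20);print('slot depth',mm.sum(),J(P[mm]).min(0),J(P[mm]).max(0))
tip=world(w,275,222,z=149);from scipy.spatial.transform import Rotation as Ro
A=Ro.from_euler('xyz',w['s']['ee_rot'],degrees=True).as_matrix()
m3=(P[...,2]>140)&(P[...,2]<162)&(np.hypot(P[...,0]-492,P[...,1]-107)<30)
print('tip',A.T@(tip-w['s']['ee_pos']),'cloud',((P[m3]-w['s']['ee_pos'])@A)[::8].round(1)[:25])
X=np.hstack([cv2.resize(w['img'][105:140,225:325],(800,280),interpolation=cv2.INTER_CUBIC)]);Y=cv2.resize(w['img'][205:245,225:325],(800,320),interpolation=cv2.INTER_CUBIC)
cv2.imwrite('pics/c3.png',np.vstack([cv2.convertScaleAbs(X,alpha=1.5),Y]))
```

```text
((273.71136474609375, 123.14948272705078), (13.622299194335938, 75.0588607788086), 87.39744567871094) [ 0.8 -0.4]
end [-0.2 35. ]
end [  1.2 -36.2]
hole [ 0.4 13.2] [np.float64(9.5), np.float64(8.9), np.float64(9.0)] 41.008579025871654
deep 109 [-0.2 16.1]
slot depth 977 [ -6.7 -36.5] [ 6.8 36.2]
tip [ 2.54279463  0.50461672 55.50340009] cloud [[ 7.2 -0.2 52.7]
 [ 6.9  1.2 51.1]
 [ 7.2  0.5 47.7]
 [ 6.7 -1.6 47. ]
 [ 6.   4.  49.1]
 [ 6.8  1.2 44.4]
 [ 6.  -2.3 44.6]
 [ 4.1 -3.7 48.2]]
```

View pics/c3.png

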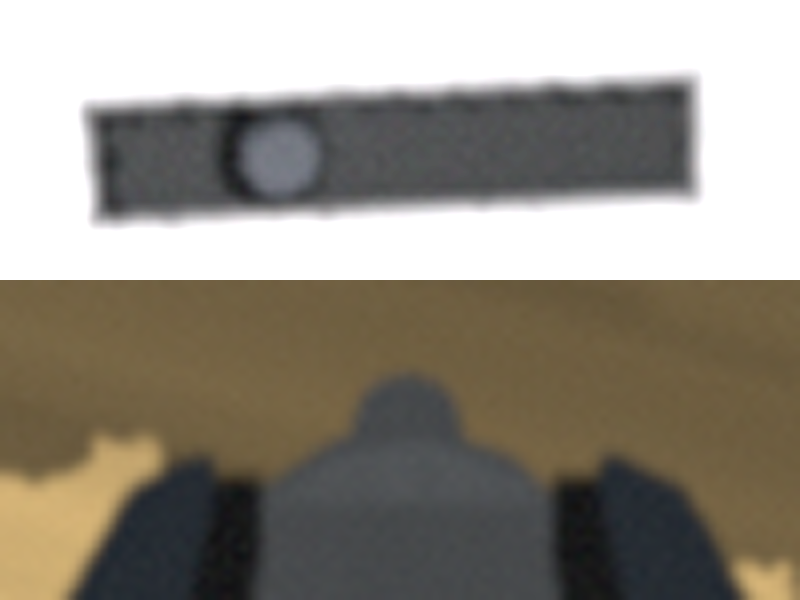

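The hole is plainly visible in the slot, about 13.5 mm along +y of the slot's middle (the depth shows its floor). The pin axis is ~2 mm along tool x from the TCP. I'll align over the hole with the tip ~15 mm above the lid and check.

>>> arm_command(
  rows=[
    {"delta_pos": [10,-2,0],"roll": -0.1,"jaw": 10},
    {"delta_pos": [25,-5,0],"roll": -0.3,"jaw": 10},
    {"delta_pos": [42,-9,0],"roll": -0.5,"jaw": 10},
    {"delta_pos": [57,-12,5],"roll": -0.5,"jaw": 10},
    {"delta_pos": [66,-14,15],"roll": -0.5,"jaw": 10},
    {"delta_pos": [68,-14.7,30],"roll": -0.5,"jaw": 10},
    {"delta_pos": [68,-14.7,45],"roll": -0.5,"jaw": 10},
    {"delta_pos": [68,-14.7,60],"roll": -0.5,"jaw": 10},
    {"delta_pos": [68,-14.7,70],"roll": -0.5,"jaw": 10},
    {"delta_pos": [68,-14.7,74],"roll": -0.5,"jaw": 10},
    {"delta_pos": [68,-14.7,74],"roll": -0.5,"jaw": 10},
    {"delta_pos": [68,-14.7,74],"roll": -0.5,"jaw": 10},
    {"delta_pos": [68,-14.7,74],"roll": -0.5,"jaw": 10},
  ],
)

```text
time_s: 6.7
ee_pos: [554.6, 140.8, 132.3]
ee_rot: [180.0, -0.1, 18.5]
force: [0.2, -0.7, -0.9]
gripper_width: 19.7
gripper_force: 35.0
```

Run:
```python
from h import *
import pickle
w=grab('wrist');a=grab('scene');pickle.dump((w,a),open('w3.pkl','wb'))
s=w['s'];print(s['ee_pos'],s['ee_rot'],s['force'])
c=np.array([559.4,127.4]);d=s['ee_pos'][:2]-c;t=np.radians(18.56)
print(d@[np.cos(t),np.sin(t)],d@[-np.sin(t),np.cos(t)])
A=cv2.resize(w['img'][165:265,200:360],(800,500),interpolation=cv2.INTER_CUBIC)
cv2.imwrite('pics/c4.png',cv2.convertScaleAbs(A,alpha=1.5))
cv2.imwrite('pics/c5.png',cv2.resize(a['img'][130:250,270:430],(800,600),interpolation=cv2.INTER_CUBIC))
```

```text
[554.60366101 140.76512188 132.32914067] [ 1.79983545e+02 -1.10109272e-01  1.85236127e+01] [ 0.15410366 -0.6830724  -0.85181454]
-0.29279975525790775 14.196676334717607
```

View pics/c4.png

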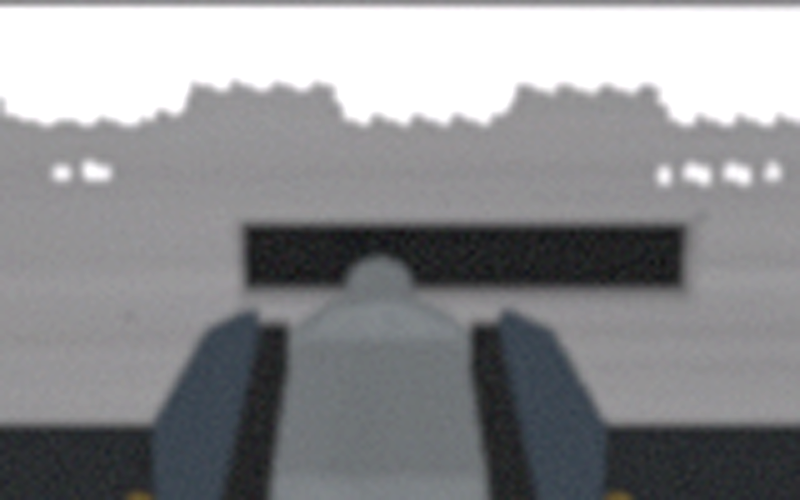

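View pics/c5.png

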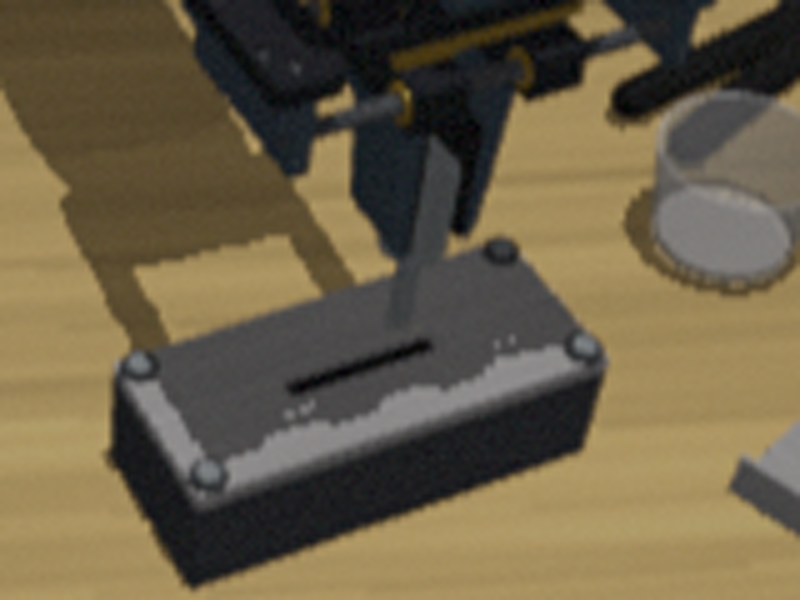

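The wrist crop shows the tip at full-image (276,216) against the slot, whose rows are 210.4..222.2 and columns 249.2..336.8. In the scene crop the pin is upright behind/over the slot's far end. Computing the residual offset.

Run:
```python
from h import *
from scipy.spatial.transform import Rotation as Ro
import pickle
w,a=pickle.load(open('w3.pkl','rb'));s=w['s'];A=Ro.from_euler('xyz',s['ee_rot'],degrees=True).as_matrix()
T=lambda p:(A.T@(p-s['ee_pos'])).round(2)
zt=s['ee_pos'][2]
print('tip +5 edge',T(world(w,276,216,z=zt-53.5)))
print('tip sides',T(world(w,200+345/5,165+285/5,z=zt-53.5)),T(world(w,200+414/5,165+285/5,z=zt-53.5)))
for n,(u,v) in dict(top=(293,210.4),bot=(293,222.2),L=(249.2,216.5),R=(336.8,216.5)).items():print(n,T(world(w,u,v,z=60)))
```

```text
tip +5 edge [ 7.64  1.21 53.52]
tip sides [ 3.14 -3.83 53.51] [ 3.14  6.11 53.51]
top [ 6.61 14.42 72.35]
bot [-2.96 14.56 72.33]
L [  1.68 -19.58  72.33]
R [ 1.69 48.57 72.35]
```

Tool-frame results: pin axis at (2.6, 1.1), slot centre line at x≈0.4, hole at y≈0.8. I'll shift by (-2.1, -0.2) and lower the tip into the slot, still above the bar.

>>> arm_command(
  rows=[
    {"delta_pos": [-2.1,-0.2,0],"roll": 0,"jaw": 10},
    {"delta_pos": [-2.1,-0.2,3],"roll": 0,"jaw": 10},
    {"delta_pos": [-2.1,-0.2,7],"roll": 0,"jaw": 10},
    {"delta_pos": [-2.1,-0.2,11],"roll": 0,"jaw": 10},
    {"delta_pos": [-2.1,-0.2,14],"roll": 0,"jaw": 10},
    {"delta_pos": [-2.1,-0.2,17],"roll": 0,"jaw": 10},
    {"delta_pos": [-2.1,-0.2,19],"roll": 0,"jaw": 10},
    {"delta_pos": [-2.1,-0.2,21],"roll": 0,"jaw": 10},
    {"delta_pos": [-2.1,-0.2,21],"roll": 0,"jaw": 10},
  ],
)

```text
time_s: 7.55
ee_pos: [551.6, 140.2, 109.9]
ee_rot: [-180.0, 0.1, 18.5]
force: [-0.5, 0.2, -1.3]
gripper_width: 19.7
gripper_force: 35.0
```

No contact and the tip is 5 mm below the lid top. Small +0.6 x correction, then on down slowly toward the bar.

>>> arm_command(
  rows=[
    {"delta_pos": [0.6,0,1],"roll": 0,"jaw": 10},
    {"delta_pos": [0.6,0,3],"roll": 0,"jaw": 10},
    {"delta_pos": [0.6,0,5],"roll": 0,"jaw": 10},
    {"delta_pos": [0.6,0,7],"roll": 0,"jaw": 10},
    {"delta_pos": [0.6,0,9],"roll": 0,"jaw": 10},
    {"delta_pos": [0.6,0,10],"roll": 0,"jaw": 10},
    {"delta_pos": [0.6,0,11],"roll": 0,"jaw": 10},
    {"delta_pos": [0.6,0,12],"roll": 0,"jaw": 10},
    {"delta_pos": [0.6,0,12],"roll": 0,"jaw": 10},
  ],
)

```text
time_s: 8.3
ee_pos: [552.3, 140.4, 98.2]
ee_rot: [180.0, 0.0, 18.5]
force: [0.4, -0.4, -1.7]
gripper_width: 19.7
gripper_force: 35.0
```

>>> arm_command(
  rows=[
    {"delta_pos": [0,0,0.7],"roll": 0,"jaw": 10},
    {"delta_pos": [0,0,1.4],"roll": 0,"jaw": 10},
    {"delta_pos": [0,0,2],"roll": 0,"jaw": 10},
    {"delta_pos": [0,0,2],"roll": 0,"jaw": 10},
  ],
)

```text
time_s: 8.63
ee_pos: [552.3, 140.4, 96.3]
ee_rot: [180.0, 0.0, 18.5]
force: [-0.6, 0.4, -1.0]
gripper_width: 20.3
gripper_force: 35.0
```

Tip at ≈40.8 (bar top 42) with no force, so it is entering the hole. Continue in small steps.

>>> arm_command(
  rows=[
    {"delta_pos": [0,0,0.8],"roll": 0,"jaw": 10},
    {"delta_pos": [0,0,1.6],"roll": 0,"jaw": 10},
    {"delta_pos": [0,0,2.4],"roll": 0,"jaw": 10},
    {"delta_pos": [0,0,3],"roll": 0,"jaw": 10},
    {"delta_pos": [0,0,3],"roll": 0,"jaw": 10},
  ],
)

```text
time_s: 9.05
ee_pos: [552.5, 140.6, 93.4]
ee_rot: [-180.0, -0.0, 18.5]
force: [0.6, 1.5, -1.6]
gripper_width: 19.7
gripper_force: 35.0
```

>>> arm_command(
  rows=[
    {"delta_pos": [0,0,1],"roll": 0,"jaw": 10},
    {"delta_pos": [0,0,2],"roll": 0,"jaw": 10},
    {"delta_pos": [0,0,3],"roll": 0,"jaw": 10},
    {"delta_pos": [0,0,4],"roll": 0,"jaw": 10},
    {"delta_pos": [0,0,5],"roll": 0,"jaw": 10},
    {"delta_pos": [0,0,6],"roll": 0,"jaw": 10},
    {"delta_pos": [0,0,6],"roll": 0,"jaw": 10},
  ],
)

```text
time_s: 9.63
ee_pos: [552.5, 140.6, 87.3]
ee_rot: [-180.0, -0.0, 18.5]
force: [0.2, 2.3, -1.5]
gripper_width: 19.7
gripper_force: 35.0
```

In the hole, with a slight side force (+y 2.3 N). Ease 0.4 mm that way and continue.

>>> arm_command(
  rows=[
    {"delta_pos": [0,-0.4,1],"roll": 0,"jaw": 10},
    {"delta_pos": [0,-0.4,2.2],"roll": 0,"jaw": 10},
    {"delta_pos": [0,-0.4,3.4],"roll": 0,"jaw": 10},
    {"delta_pos": [0,-0.4,4.6],"roll": 0,"jaw": 10},
    {"delta_pos": [0,-0.4,5.8],"roll": 0,"jaw": 10},
    {"delta_pos": [0,-0.4,7],"roll": 0,"jaw": 10},
    {"delta_pos": [0,-0.4,8.2],"roll": 0,"jaw": 10},
    {"delta_pos": [0,-0.4,9.4],"roll": 0,"jaw": 10},
    {"delta_pos": [0,-0.4,10.6],"roll": 0,"jaw": 10},
    {"delta_pos": [0,-0.4,12],"roll": 0,"jaw": 10},
    {"delta_pos": [0,-0.4,12],"roll": 0,"jaw": 10},
  ],
)

```text
time_s: 10.55
ee_pos: [552.2, 140.8, 75.1]
ee_rot: [180.0, 0.0, 18.5]
force: [0.2, 0.9, -2.2]
gripper_width: 19.9
gripper_force: 35.0
```

>>> arm_command(
  rows=[
    {"delta_pos": [0,0,0.8],"roll": 0,"jaw": 10},
    {"delta_pos": [0,0,1.6],"roll": 0,"jaw": 10},
    {"delta_pos": [0,0,2.4],"roll": 0,"jaw": 10},
    {"delta_pos": [0,0,3.2],"roll": 0,"jaw": 10},
    {"delta_pos": [0,0,3.6],"roll": 0,"jaw": 10},
    {"delta_pos": [0,0,3.6],"roll": 0,"jaw": 10},
  ],
)

```text
time_s: 11.05
ee_pos: [552.2, 140.8, 71.7]
ee_rot: [180.0, 0.0, 18.5]
force: [0.1, 0.8, -1.7]
gripper_width: 19.7
gripper_force: 35.0
```

About 1 mm above seat, so let go and let it drop.

>>> arm_command(
  rows=[
    {"delta_pos": [0,0,0],"roll": 0,"jaw": 40},
    {"delta_pos": [0,0,0],"roll": 0,"jaw": 45},
    {"delta_pos": [0,0,0],"roll": 0,"jaw": 50},
    {"delta_pos": [0,0,0],"roll": 0,"jaw": 50},
    {"delta_pos": [0,0,0],"roll": 0,"jaw": 50},
    {"delta_pos": [0,0,0],"roll": 0,"jaw": 50},
    {"delta_pos": [0,0,0],"roll": 0,"jaw": 50},
    {"delta_pos": [0,0,0],"roll": 0,"jaw": 50},
  ],
)

```text
time_s: 11.72
ee_pos: [552.2, 140.8, 71.8]
ee_rot: [180.0, 0.0, 18.5]
force: [0.2, 0.1, -0.5]
gripper_width: 45.6
gripper_force: 0.0
```

>>> arm_command(
  rows=[
    {"delta_pos": [0,0,-5],"roll": 0,"jaw": 50},
    {"delta_pos": [0,0,-20],"roll": 0,"jaw": 50},
    {"delta_pos": [0,0,-40],"roll": 0,"jaw": 50},
    {"delta_pos": [0,0,-65],"roll": 0,"jaw": 50},
    {"delta_pos": [0,0,-90],"roll": 0,"jaw": 50},
    {"delta_pos": [-20,0,-120],"roll": 0,"jaw": 50},
    {"delta_pos": [-40,0,-140],"roll": 0,"jaw": 50},
    {"delta_pos": [-60,0,-150],"roll": 0,"jaw": 50},
    {"delta_pos": [-60,0,-150],"roll": 0,"jaw": 50},
    {"delta_pos": [-60,0,-150],"roll": 0,"jaw": 50},
    {"delta_pos": [-60,0,-150],"roll": 0,"jaw": 50},
  ],
)

```text
time_s: 12.63
ee_pos: [495.7, 121.9, 221.6]
ee_rot: [180.0, -0.0, 18.5]
force: [-0.4, -0.6, -0.7]
gripper_width: 45.5
gripper_force: 0.0
```

Run:
```python
from h import *
w=grab('wrist');a=grab('scene');P=cloud(w)
c=np.array([559.4,127.4]);t=np.radians(18.56)
d=P[...,:2]-c;x=d@[np.cos(t),np.sin(t)];y=d@[-np.sin(t),np.cos(t)]
m=(P[...,2]>97)&(P[...,2]<140)&(abs(x)<25)&(abs(y-14)<25)
lid=(abs(P[...,2]-60)<4)&(abs(x)<40)&(abs(y)<90)
print(m.sum(),x[m].mean(),y[m].mean(),np.percentile(P[...,2][m],[5,50,95]),np.median(P[...,2][lid]),env.state()['force'])
A=cv2.resize(w['img'][60:200,180:380],(500,350),interpolation=cv2.INTER_CUBIC);B=cv2.resize(a['img'][150:250,280:400],(420,350),interpolation=cv2.INTER_CUBIC)
cv2.imwrite('pics/c6.png',np.hstack([A[:,:380],B]))
```

```text
547 -0.06942312604676554 14.40040875813532 [102.96967605 104.4587035  105.70807066] 59.657567333597854 [ 0.21608437  0.00389374 -0.53917612]
```

View pics/c6.png

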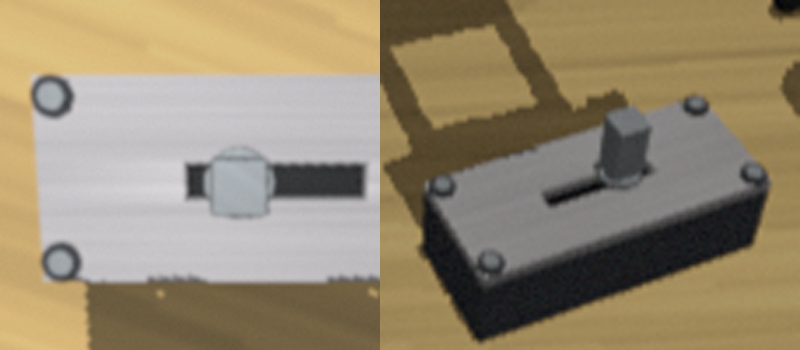

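The crops show the pin upright with its collar flat on the lid. Its top is at z≈104.5, about 45 mm above the lid as expected when home, and the gripper is clear. Handing in.

```bash
python3 -c "
from workcell import env
print(env.job_done())"
```

```text
the job is handed in; nothing more can be done
None
```

The square-handled pin is home in the jig's hole, upright with its collar flat on the lid and released; the job is handed in, but no verdict came back.

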